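Reset the angle of a craft-stick mitre jig

ROBOT

A 6-joint arm with a two-finger parallel gripper is mounted at the origin on the work surface. World frame = base frame: x ahead of the robot, y to its left, z up, the work surface at z = 0. Lengths are in mm, angles in rad, forces in N, time in s.
With the tool pointing down it reaches from about 275 to 750 mm from the base axis. Payload 10.2 kg.
Tool frame: the origin (TCP) lies between the finger pads; the fingertips stand 17 mm ahead of it and the grasp point (between the pads) lies 2 mm behind it (tips_ahead is the distance from the TCP to the fingertips, in mm); z points along the fingers, y is the line along which they close (so a half turn about z gives the same grasp; the last joint's range is limited). The gripper opens to 85 mm and grips with 20 to 120 N. Pads are 22 mm wide; open, the fingers measure 114 mm over their backs; the gripper's body (76 mm by 85 mm) begins 54 mm behind the grasp point. The pads swing forward as they close: fully open they stand 13 mm farther back than shut.
Start: joints at [-1.569, 0.313, 1.498, -0, 1.331, -0.223], TCP at [117.015, -511.8, 248.294] pointing down, gripper open.
Joint ranges: [-2.94, 2.94], [-0.97, 2.17], [0.19, 2.56], [-1.23, 4.37], [0.02, 3.11], [-2.88, 2.88]. Speed limits (rad/s): [2.39, 2.39, 3.01, 3.14, 3.14, 3.14].

INTERFACE

Orientations are given as a unit quaternion [w, x, y, z].
In Python, from rig import sense, capture, finish_job, boxes_of, tips_ahead gives the robot as it stands.
- The arm moves only by the tool drive_tool, never from a script. Its argument "commands" is text: rows parted by semicolons, each of 7 numbers parted by spaces: the shift along the world's x, y, z in units of 0.1 m (1.0 is 0.1 m), then the turn, a rotation vector about the world's x, y, z in units of pi/4 rad (1.0 is pi/4 rad), then the opening in per cent of the stroke, from 0 (shut) to 100 (fully open). A call has 1 to 20 rows; each row shifts and turns the commanded pose from where the row before left it; what a row does not reach is not made up. A row lasts 1/12 s, in which the tool goes at most 41.7 mm and 7.16 degrees, less where a joint would pass 70% of its speed; a pose out of reach is approached as far as the arm can. A call with a number of a shift or a turn outside -1 to 1 is refused whole. A call with a gripper value outside its range is refused whole. The fingers move at their own pace and stop on an object; "force" is the grip in N (left out, the last holds). Time passes only in rows, so rows that do not move let the fingers close. It gives the time, the measured TCP pose, the force, the opening and the grip force at its end, in the units of the state.
- sense(): the state, without advancing time (a new reading comes with each control period).
- capture(name): name is "scene" or "top" or "wrist"; returns a dict with "pixels" (400x640x3 uint8, blue, green, red), "fov_y" (degrees; the focal length in pixels is half the picture's height over the tangent of half this angle, whatever the lens; pixels are square), "cx", "cy" (the principal point, pixels), "k1" (the pictures are not rectified: a ray, as slopes to the right and down, at radius r is drawn at 1 + k1 r^2 times it, then the intrinsics apply), "position" and "attitude" of the camera in the world; the wrist camera has in their place "tool_from_camera" (4x4, takes a point from camera to tool coordinates, whose origin is the TCP and whose axes are the flange's). Camera axes: x right, y down, z forward; pixel columns grow to the right and rows downward; lengths in mm; the calibration is good to about 2 mm. A picture is of the moment at which its call begins: read the wrist's pose just before it. There is no depth.
- finish_job(): hands the job in; it is judged then, once.
Trained networks look in a picture, given as the dict that the camera call returned (one of the last four; its "shot" number tells which), for a name from the list of things; names that differ only in an ending like _2 or _b are one class to them, and where a whole thing is asked for, a point or a joint stands for the part that bears it (a point fixed in the world has none). Each returns a list of dicts, best first, with "confidence" (0 to 1); they miss things now and then, are a little off and sometimes report something else, mostly with a low value. They report only what shows in the picture. A call takes as long as a camera call.
- boxes_of(picture, name): "position" ([column, row] in pixels, amid what is visible of it).
The state is a dict: "time_s": time; "joints": joint angles; "dq": joint speeds; "tau": joint torques, N m; "eef_pos": TCP position; "ee_rot": TCP orientation; "force": force on the tool from outside, world axes, zero at the start; "wrist_torque": the same for the moment, N m; "grip_width": opening from 0.0 (shut) to 1.0 (fully open); "grip_force": force on a finger pad.
Only numpy, scipy, OpenCV 4.12 (cv2) and the standard library are available. Lean on these libraries where they do the work, as an engineer would, in place of code of your own. Each camera call takes 0.05 s, during which the arm holds its last target. There are 200 camera calls.

TASK

Set the mitre jig on the craft table to its new angle: undo the clamp knob on the pivot, swing the guide arm until its pointer stands in line with the middle of the notch of the steel clip (the rider) on the arc scale, then do the knob up fully tight again so that the arm stays there. Leave the other things on and around the jig where they are.

Things in the scene. Friction and masses are not known exactly. Their poses are not given: they have to be found in the camera images.
- jig: Mitre jig: a plywood plate 290 x 330 x 16 mm, screwed down, with a low wooden fence (14 mm high) along its far edge and a pale metal arc scale with dark ticks along the near edge. Origin on the table right under the pivot; z up; from there the plate runs 205 mm towards its -x, 85 mm towards its +x and 165 mm to either side.
- knob_grip (a point): Clamp knob: a black wing knob standing on the pivot, a bar 62 mm long, 14 mm thick and 36 mm high on a round foot 38 mm wide. The point is on the pivot axis in the middle of the bar where it is to be gripped, 58 mm above the table; the bar's underside is at 36 mm, its top at 72 mm. Its x axis runs along the bar's length, y across its thickness, z up. Take it across its thickness. It stays in place and only turns.
- knob (a joint): Turn of the clamp knob (rad): 0 = fully tight, at its stop; it grows as the knob is turned anticlockwise seen from above (loosened), to a stop at 1.5. Below 0.5 the arm is clamped by friction, the harder the nearer to 0; above 0.5 it swings freely. It turns with about 0.25 Nm, up to 0.5 Nm near the tight end, and stays where it is left.
- guide (a joint): Swing of the guide arm (rad) about the vertical pivot, growing anticlockwise seen from above, stops at -0.85 and 0.85; at 0 the arm points along the jig's -x. With the knob loose it takes about 0.1 Nm and stays where it is left; with the knob tight it holds against about 2 Nm.
- guide_handle (a point): Handle of the guide arm: a round upright black post, 24 mm diameter, on the arm 122 mm from the pivot; the point is on its axis where it is to be gripped, 58 mm above the table (post from 34 to 80 mm; its foot, 29 mm wide, from 28 mm; the top tapers above 76 mm). The arm itself is a flat aluminium bar 34 mm wide with a round 100 mm turntable about the pivot, its top at 28 mm; a saw slot half-way along it rises to 36 mm.
- pointer_tip (a point): Tip of the pointer, the narrow (4 mm) end of the guide arm, 163 mm from the pivot, 22 mm above the table.
- guide_arm (a point): Guide arm: point on the pivot axis 22 mm above the table; its -x axis runs along the arm from the pivot through the handle to the pointer tip; z up.
- rider_notch (a point): Middle of the mouth of the notch of the rider, a forked dark-steel clip 28 mm (radial) x 20 mm x 32 mm (its top 50 mm above the table) fixed on the scale, its notch (8 mm wide) open towards the pivot. The point is 169 mm from the pivot, 22 mm above the table. The rider is fixed and the pointer stops 6 mm short of it, so it can swing past.
- rider_line (a point): The wanted direction: point on the pivot axis 22 mm above the table; its -x axis runs from the pivot through the middle of the rider's notch. The arm is set when its -x axis agrees with this one.
- stick_a: Bystander: a wooden craft stick 114 x 10 x 4 mm lying on the jig's plate against the fence; origin at its underside.
- shaker: Bystander: a shaker jar with a white cap, 48 mm across, 102 mm high; origin at its underside.
- jar: Bystander: an open glass jar, 66 mm across, 75 mm high; origin at its underside.
- saw: Bystander: a small back saw 240 mm long, lying; origin at its underside.
- brush: Bystander: a paint brush 185 mm long, lying; origin at its underside.
- glue: Bystander: a white glue bottle, 52 mm across, 120 mm high; origin at its underside.
- mug: Bystander: a white mug, 76 mm across, 85 mm high; origin at its underside.

How it is judged:
By the outcome, as a careful person would: the job done as asked, in the order asked, and still so for the second after the job is handed in, with the robot touching nothing.
It also fails if it takes over 61 s, if anything falls off the work surface, if the arm or the gripper's body presses on something with over 40 N, if the wrist force passes 120 N, or if a joint passes its speed limit or range.

## Working session

There is one attempt and no reset: what is moved stays moved. The work goes in short steps, Python scripts to look and compute and a tool call to move; the robot and the scene stay as the last step left them, time stands still between calls to the robot, and variables do not carry over. Pictures are saved under pics/ and viewed, at most 10 in all, crops included, and the job is handed in when it is done.

Besides the shell and the picture viewer there is one more tool, called after "Call:" as name(argument=value, ...) on one line, values as JSON. drive_tool: Moves the arm, as the interface text tells. Shifts and turns lie within -1 to 1; 1 stands for 0.1 m of shift or pi/4 rad of turn. Its arguments: {"type":"object","properties":{"commands":{"type":"string"},"force":{"type":"number"}},"required":["commands"]}

```bash
mkdir -p pics; cat > h.py <<'E'
import numpy as np, cv2
from scipy.spatial.transform import Rotation as R
from rig import sense, capture, boxes_of
def rot(q): q=np.array(q); return R.from_quat([q[1],q[2],q[3],q[0]]).as_matrix()
def cam(name):
    s=sense(); c=capture(name)
    if 'tool_from_camera' in c:
        T=np.array(c['tool_from_camera']); r=rot(s['ee_rot'])
        c['Rw']=r@T[:3,:3]; c['pw']=np.array(s['eef_pos'])+r@T[:3,3]
    else:
        a=np.array(c['attitude']); c['Rw']=a if a.shape==(3,3) else rot(a); c['pw']=np.array(c['position'])
    c['f']=200/np.tan(np.radians(c['fov_y'])/2)
    return c
def K(c): return np.array([[c['f'],0,c['cx']],[0,c['f'],c['cy']],[0,0,1.]])
def D(c): return np.array([c['k1'],0,0,0,0.])
def ray(c,p):
    u=cv2.undistortPoints(np.array([[p]],float),K(c),D(c))[0,0]
    return c['Rw']@np.array([u[0],u[1],1.])
def atz(c,p,z):
    d=ray(c,p); return c['pw']+d*(z-c['pw'][2])/d[2]
def proj(c,X):
    q=(np.array(X,float).reshape(-1,3)-c['pw'])@c['Rw']
    return cv2.projectPoints(q,np.zeros(3),np.zeros(3),K(c),D(c))[0][:,0]
def tri(obs):
    A=np.zeros((3,3));b=np.zeros(3)
    for c,p in obs:
        d=ray(c,p);d/=np.linalg.norm(d);M=np.eye(3)-np.outer(d,d);A+=M;b+=M@c['pw']
    return np.linalg.solve(A,b)
E
python3 - <<'E'
from h import *
s=sense(); print(s)
cs=[]
for n in ['scene','top']:
    c=cam(n); cs.append(c); cv2.imwrite(f'pics/{n}1.png',c['pixels']); print(n,c['pw'],c['fov_y'],c['k1'],c['Rw'].round(2).tolist())
for n in ['knob_grip','guide_handle','pointer_tip','rider_notch','jig','shaker','jar','glue','mug','saw','brush','stick_a']:
    o=[]
    for c in cs:
        b=boxes_of(c,n); o.append(b[:2])
    r=[[(np.round(x['position']).tolist(),round(x['confidence'],2)) for x in b] for b in o]
    print(n,r, tri([(c,b[0]['position']) for c,b in zip(cs,o)]).round(1) if all(o) else '')
E
```

```text
{'time_s': 0.0, 'joints': array([-1.56939562e+00,  3.13449024e-01,  1.49845984e+00,  3.06426800e-05,
        1.33095564e+00, -2.23391610e-01]), 'dq': array([-0.00108972,  0.00085906,  0.00055407, -0.00066388, -0.00108248,
        0.00170921]), 'tau': array([ 1.05709976e-03, -4.12263894e+01, -2.59740311e+01, -1.09123000e-04,
        4.14601978e-03,  9.21275301e-06]), 'eef_pos': array([ 117.0237465 , -511.55350401,  247.72698241]), 'ee_rot': array([-6.30362957e-04,  9.93690407e-01,  1.12156013e-01,  8.52287738e-05]), 'force': array([-0.88169492, -0.71937458,  0.51837572]), 'wrist_torque': array([-0.00109889, -0.0185646 ,  0.03209401]), 'grip_force': 0.0, 'grip_width': 0.9977583673021132}
scene [1012.1179505  -130.25920768  780.69432283] 53.90365175470339 -0.09469592444572557 [[0.4, 0.75, -0.52], [0.92, -0.33, 0.23], [0.01, -0.57, -0.82]]
top [514.57345551  40.27659798 991.46182597] 54.7165744406577 -0.049166140065470335 [[-0.02, -1.0, 0.07], [-1.0, 0.02, 0.03], [-0.03, -0.07, -1.0]]
knob_grip [[([338.0, 216.0], 0.69)], [([316.0, 182.0], 0.55)]] [603.2  79.7  45.5]
guide_handle [[([347.0, 212.0], 0.77)], [([308.0, 193.0], 0.68)]] [580.4 107.   11. ]
pointer_tip [[([343.0, 211.0], 0.55)], [([306.0, 192.0], 0.9)]] [578.9 105.4  14. ]
rider_notch [[], []] 
jig [[([327.0, 208.0], 0.68)], [([317.0, 209.0], 0.93)]] [538.4  81.2 -15.7]
shaker [[([415.0, 168.0], 0.83)], [([230.0, 201.0], 0.85)]] [562.1 292.7  63.3]
jar [[([394.0, 140.0], 0.87)], [([230.0, 245.0], 0.57)]] [454.3 297.6  50. ]
glue [[([218.0, 217.0], 0.77)], [([413.0, 225.0], 0.79)]] [ 490.6 -160.8   31.1]
mug [[([447.0, 190.0], 0.84)], [([210.0, 173.0], 0.9)]] [633.4 348.5  36. ]
saw [[([250.0, 303.0], 0.67)], [([412.0, 144.0], 0.74)]] [ 698.4 -162.7    5.8]
brush [[([362.0, 271.0], 0.56)], [([311.0, 133.0], 0.76)]] [730.   85.6   8.1]
stick_a [[], [([273.0, 172.0], 0.47)]]
```

```bash
python3 - <<'E'
import cv2
a=cv2.imread('pics/top1.png')[120:300,200:440]; b=cv2.imread('pics/scene1.png')[120:300,200:440]
cv2.imwrite('pics/ab.png',cv2.vconcat([cv2.resize(x,(400*800//533,300*1),interpolation=3) if 0 else cv2.resize(x,(400,300),interpolation=2) for x in (a,b)]))
cv2.imwrite('pics/top_c.png',cv2.resize(a,(800,600),interpolation=cv2.INTER_CUBIC))
E
```

```text
(no output)
```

View pics/top_c.png

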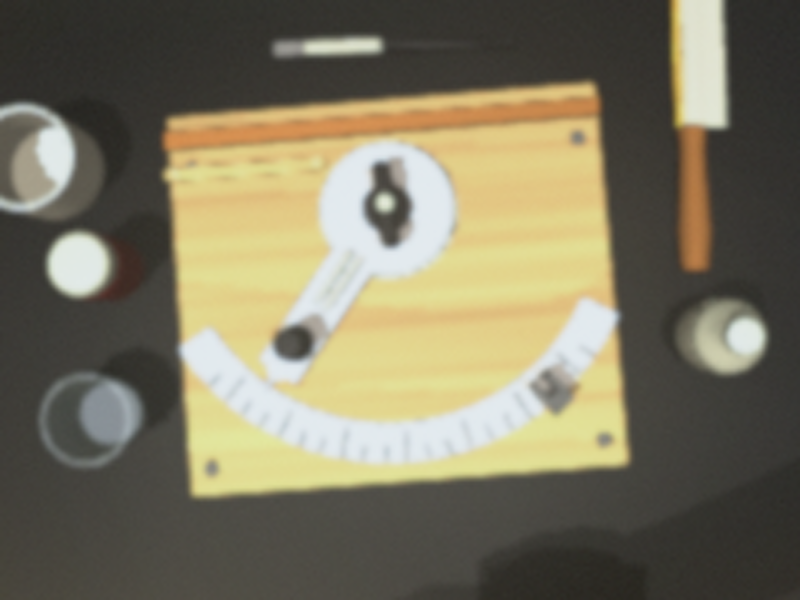

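The top view shows the jig with the knob at about px (315,181), bar nearly along world x, the handle at (288,222), and the rider at (366,236) on the other side. The arm has to swing anticlockwise. I'm moving the wrist camera above the jig.

Call:
drive_tool(commands="0.21 0.285 0.03 0 0 0 100;0.21 0.285 0.03 0 0 0 100;0.21 0.285 0.03 0 0 0 100;0.21 0.285 0.03 0 0 0 100;0.21 0.285 0.03 0 0 0 100;0.21 0.285 0.03 0 0 0 100;0.21 0.285 0.03 0 0 0 100;0.21 0.285 0.03 0 0 0 100;0.21 0.285 0.03 0 0 0 100;0.21 0.285 0.03 0 0 0 100;0.21 0.285 0 0 0 0 100;0.21 0.285 0 0 0 0 100;0.21 0.285 0 0 0 0 100;0.21 0.285 0 0 0 0 100;0.21 0.285 0 0 0 0 100;0.21 0.285 0 0 0 0 100;0.21 0.285 0 0 0 0 100;0.21 0.285 0 0 0 0 100;0.21 0.285 0 0 0 0 100;0 0 0 0 0 0 100")

```text
time_s: 2.97
eef_pos: [517.9, 33.7, 277.8]
ee_rot: [-0.001, 0.993, 0.114, 0.0]
force: [-0.6, -0.3, 0.2]
grip_width: 0.996
grip_force: 0.0
```

```bash
python3 - <<'E'
from h import *
c=cam('wrist'); s=sense(); print(s['eef_pos'],s['joints'].round(2),c['pw'],c['Rw'].round(2).tolist(),c['fov_y'])
cv2.imwrite('pics/w1.png',c['pixels'])
for n in ['knob_grip','guide_handle','pointer_tip','rider_notch','knob','guide_arm']:
    print(n,[(np.round(x['position'],1).tolist(),round(x['confidence'],2)) for x in boxes_of(c,n)[:3]])
E
```

```text
[516.76285571  31.72476935 277.76430315] [-0.17  0.28  1.47  0.    1.4   1.18] [592.09464698  49.79156209 403.59856671] [[0.23, -0.93, -0.28], [-0.97, -0.22, -0.07], [-0.0, 0.29, -0.96]] 68.13560644199379
knob_grip [([290.2, 88.0], 0.67), ([359.2, 221.0], 0.21)]
guide_handle [([273.0, 107.5], 0.68)]
pointer_tip [([271.3, 110.2], 0.59)]
rider_notch [([356.4, 221.9], 0.69), ([288.4, 88.9], 0.33)]
knob [([288.9, 90.3], 0.61), ([391.7, 4.5], 0.39)]
guide_arm [([270.2, 108.5], 0.72)]
```

View pics/w1.png

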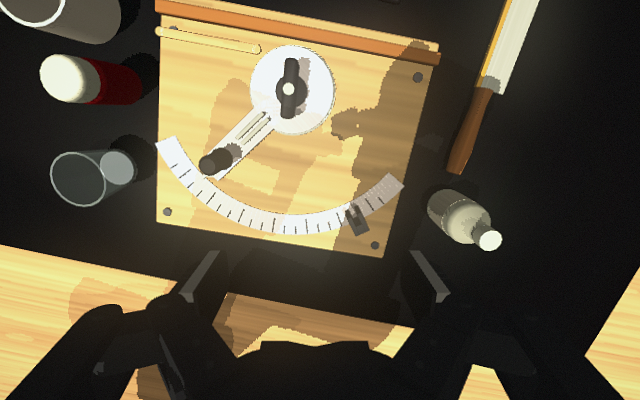

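The wrist view is sharp: knob at (289,89), handle at (215,160), rider at (357,220). I'll rectify it to the z=28 plane for precise angles.

```bash
cat >> h.py <<'E'
def rectify(c,z,x0,x1,y0,y1,s):
    # rows: x decreasing downward, cols: y decreasing to right
    xs=np.arange(x1,x0,-1/s); ys=np.arange(y1,y0,-1/s)
    X,Y=np.meshgrid(xs,ys,indexing='ij')
    p=proj(c,np.stack([X,Y,np.full_like(X,z)],-1)).astype(np.float32).reshape(X.shape+(2,))
    return cv2.remap(c['pixels'],p,None,cv2.INTER_CUBIC)
E
python3 - <<'E'
from h import *
c=cam('wrist'); np.save('pics/c1.npy',c,allow_pickle=True)
im=rectify(c,24,400,650,-70,190,3); im=im[:600]
for v in range(0,780,150): cv2.putText(im,str(190-v//3),(v,10),0,.35,(0,0,255)); 
for v in range(0,600,150): cv2.putText(im,str(650-v//3),(0,v+12),0,.35,(0,255,0))
cv2.imwrite('pics/r1.png',im)
t=cam('top')
for n,z in [('knob_grip',72),('guide_handle',80)]:
    pass
print('wrist cap z74',atz(c,(288.5,89),74),'wrist rider top z50',atz(c,(353,212),50))
# turntable: bright disc fit at z=28
big=rectify(c,28,530,660,20,150,4); g=cv2.cvtColor(big,cv2.COLOR_BGR2HSV)
m=((g[...,1]<60)&(g[...,2]>140)).astype(np.uint8)*255; m=cv2.morphologyEx(m,cv2.MORPH_OPEN,np.ones((9,9)))
cs=max(cv2.findContours(m,0,1)[0],key=cv2.contourArea); 
P=cs[:,0]/4.; P=np.stack([660-P[:,1],150-P[:,0]],1)
from scipy.optimize import least_squares
f=least_squares(lambda q:np.hypot(*(P-q).T)-50,P.mean(0),loss='soft_l1',f_scale=.5); print('pivot z28',f.x,np.median(abs(f.fun)))
E
```

```text
wrist cap z74 [603.262073    75.24949092  74.        ] wrist rider top z50 [478.13575463 -31.42624162  50.        ]
pivot z28 [604.12153093  81.4435004 ] 1.9436092720183709
```

View pics/r1.png

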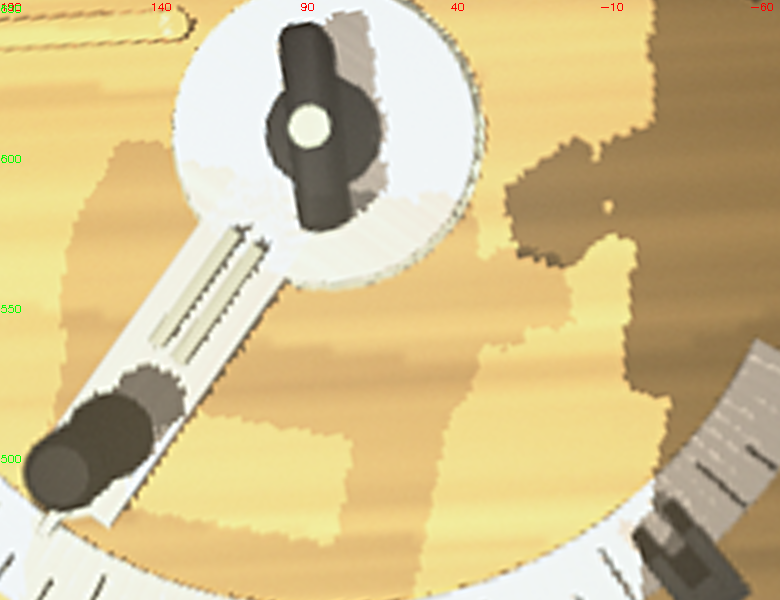

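Call:
drive_tool(commands="0.15 0.09 -0.25 0 0 -0.025 60;0.15 0.09 -0.25 0 0 -0.025 60;0.15 0.09 -0.25 0 0 -0.025 60;0.15 0.08 -0.25 0 0 -0.025 60;0.15 0.08 -0.25 0 0 -0.025 60;0.14 0.09 -0.25 0 0 -0.025 60;0 0 0 0 0 0 60;0 0 0 0 0 0 60;0 0 0 0 0 0 60;0 0 0 0 0 0 60")

```text
time_s: 4.25
eef_pos: [605.3, 81.2, 130.2]
ee_rot: [0.0, 0.999, 0.053, 0.001]
force: [-0.6, 0.3, 1.0]
grip_width: 0.601
grip_force: 0.0
```

```bash
python3 - <<'E'
from h import *
import rig
print(rig.tips_ahead() if callable(rig.tips_ahead) else rig.tips_ahead)
c=cam('wrist'); s=sense(); print(s['eef_pos'],s['ee_rot'].round(3),s['grip_width'])
im=c['pixels'].copy()
a=.11;u=np.array([np.cos(a),np.sin(a),0]);v=np.array([-u[1],u[0],0]);o=np.array([604.5,81.3,72])
for q in proj(c,[o+i*31*u+j*7*v for i in(-1,1) for j in(-1,1)]): cv2.circle(im,tuple(int(x) for x in q),2,(0,0,255),-1)
cv2.imwrite('pics/w2.png',im)
E
```

```text
17.0
[605.2816413   81.18453735 130.11553444] [0.    0.999 0.053 0.001] 0.5988001444104124
```

View pics/w2.png

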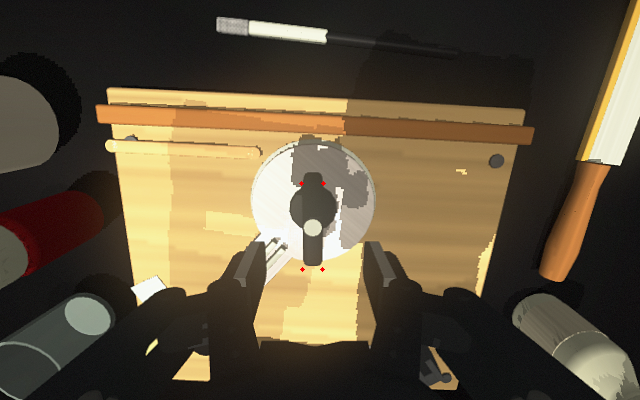

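Call:
drive_tool(commands="0 0 -0.15 0 0 0 60;0 0 -0.15 0 0 0 60;0 0 -0.15 0 0 0 60;0 0 -0.15 0 0 0 60;0 0 -0.14 0 0 0 60;0 0 0 0 0 0 60;0 0 0 0 0 0 60;0 0 0 0 0 0 0;0 0 0 0 0 0 0;0 0 0 0 0 0 0;0 0 0 0 0 0 0;0 0 0 0 0 0 0;0 0 0 0 0 0 0;0 0 0 0 0 0 0", force=100)

```text
time_s: 5.47
eef_pos: [605.4, 82.3, 55.7]
ee_rot: [-0.0, 0.999, 0.054, 0.001]
force: [-2.1, 4.2, 5.6]
grip_width: 0.15
grip_force: 97.8
```

Call:
drive_tool(commands="0 0 0 0 0 0.1 0;0 0 0 0 0 0.1 0;0 0 0 0 0 0.1 0;0 0 0 0 0 0.1 0;0 0 0 0 0 0.1 0;0 0 0 0 0 0.1 0;0 0 0 0 0 0 0;0 0 0 0 0 0 0")

```text
time_s: 6.13
eef_pos: [605.2, 82.9, 55.7]
ee_rot: [-0.001, 0.958, 0.286, 0.001]
force: [-2.9, 6.7, 6.5]
grip_width: 0.151
grip_force: 97.9
```

Call:
drive_tool(commands="0 0 0 0 0 0.12 0;0 0 0 0 0 0.12 0;0 0 0 0 0 0.12 0;0 0 0 0 0 0.12 0;0 0 0 0 0 0.12 0;0 0 0 0 0 0.12 0;0 0 0 0 0 0.12 0;0 0 0 0 0 0 0;0 0 0 0 0 0 0")

```text
time_s: 6.88
eef_pos: [604.6, 83.4, 55.7]
ee_rot: [-0.001, 0.814, 0.581, 0.001]
force: [-4.7, 8.4, 9.2]
grip_width: 0.149
grip_force: 98.3
```

Call:
drive_tool(commands="0 0 0 0 0 0 60;0 0 0 0 0 0 60;0 0 0 0 0 0 60;0 0 0.24 0 0 0 60;0 0 0.24 0 0 0 60;0 0 0.24 0 0 0 60;-0.076 0.054 0 0 0 -0.15 60;-0.076 0.054 0 0 0 -0.15 60;-0.076 0.054 0 0 0 -0.15 60;-0.076 0.054 0 0 0 -0.15 60;-0.076 0.054 0 0 0 -0.15 60;-0.076 0.054 0 0 0 -0.15 60;-0.076 0.054 0 0 0 -0.15 60;-0.076 0.054 0 0 0 -0.15 60;-0.076 0.054 0 0 0 -0.15 60;-0.076 0.054 0 0 0 -0.15 60;-0.076 0.054 0 0 0 -0.15 60;-0.076 0.054 0 0 0 -0.15 60;-0.076 0.054 0 0 0 -0.15 60;0 0 0 0 0 0 60")

```text
time_s: 8.55
eef_pos: [505.4, 152.4, 126.4]
ee_rot: [0.0, 0.989, -0.148, -0.0]
force: [0.3, -0.2, -0.0]
grip_width: 0.602
grip_force: 0.0
```

Call:
drive_tool(commands="0 0 0 0 0 0 60;0 0 0 0 0 0 60;0 0 0 0 0 0 60")

```text
time_s: 8.8
eef_pos: [506.7, 151.5, 126.3]
ee_rot: [0.0, 0.989, -0.145, 0.0]
force: [0.3, -0.2, -0.1]
grip_width: 0.6
grip_force: 0.0
```

```bash
python3 - <<'E'
from h import *
c=cam('wrist'); s=sense(); print(s['eef_pos'],s['ee_rot'].round(3),s['grip_width'],s['force'])
im=c['pixels'].copy()
t=np.linspace(0,6.28,13)
for o,r,col in [((506,151,76),12,(0,0,255)),((605,82.5,28),50,(0,255,0))]:
    for q in proj(c,np.array(o)+r*np.stack([np.cos(t),np.sin(t),0*t],1)): cv2.circle(im,tuple(int(x) for x in q),1,col,-1)
cv2.imwrite('pics/w3.png',im)
E
```

```text
[506.63203957 151.54002911 126.29765876] [ 0.     0.989 -0.146  0.   ] 0.6013689141366962 [-0.01285142  0.17084028 -1.03568251]
```

View pics/w3.png

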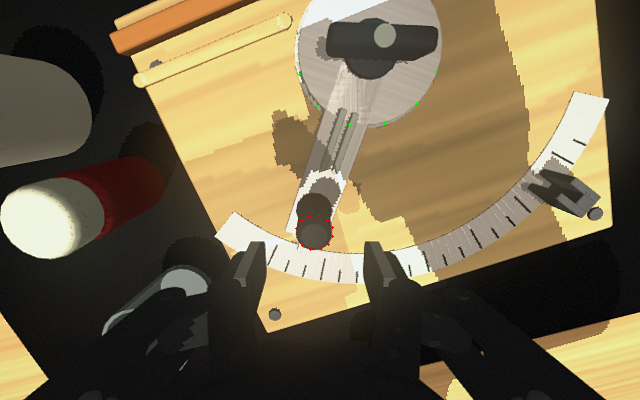

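The predicted handle circle (314,232) and turntable circle lie on the picture, so pivot and handle are right. Next I read the rider in a polar unwrapping and descend.

```bash
cat >> h.py <<'E'
def polar(c,z,a0,a1,r0,r1,pv=(605,82.5),da=.001,dr=.25):
    A,Rr=np.meshgrid(np.arange(a0,a1,da),np.arange(r0,r1,dr))
    X=np.stack([pv[0]-Rr*np.cos(A),pv[1]-Rr*np.sin(A),np.full_like(A,z)],-1)
    p=proj(c,X).astype(np.float32).reshape(A.shape+(2,))
    return cv2.remap(c['pixels'],p,None,cv2.INTER_CUBIC)
E
python3 - <<'E'
from h import *
c=cam('wrist')
ims=[]
for z in (50,22):
    im=cv2.resize(polar(c,z,.5,1.0,140,205),(800,290))
    for k in range(0,11): x=k*80; cv2.line(im,(x,0),(x,8),(0,0,255),1); cv2.putText(im,f'{.5+k*.05:.2f}',(x,20),0,.35,(0,0,255))
    ims.append(im)
cv2.imwrite('pics/p1.png',cv2.vconcat(ims))
E
```

```text
(no output)
```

View pics/p1.png

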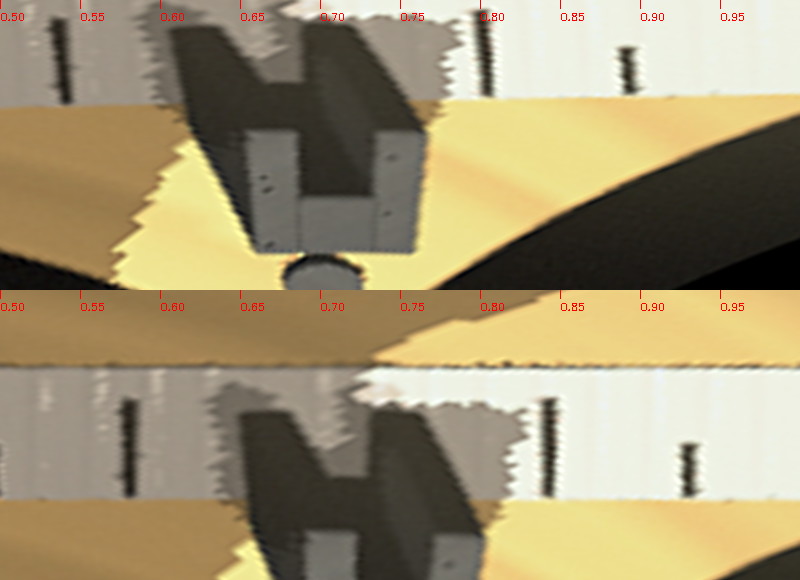

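Call:
drive_tool(commands="0 0 -0.15 0 0 0 60;0 0 -0.15 0 0 0 60;0 0 -0.15 0 0 0 60;0 0 -0.15 0 0 0 60;0 0 -0.1 0 0 0 60;0 0 0 0 0 0 60;0 0 0 0 0 0 0;0 0 0 0 0 0 0;0 0 0 0 0 0 0;0 0 0 0 0 0 0;0 0 0 0 0 0 0;0 0 0 0 0 0 0", force=50)

```text
time_s: 9.9
eef_pos: [506.8, 151.9, 57.2]
ee_rot: [-0.0, 0.989, -0.146, 0.001]
force: [-0.4, 0.1, 6.9]
grip_width: 0.267
grip_force: 49.2
```

```bash
python3 - <<'E'
import numpy as np
a=np.linspace(-.615,.709,15);p=np.stack([-121*np.cos(a),-121*np.sin(a)],1)/100
c=np.round(p-p[0],3);d=np.diff(c,axis=0)
print(';'.join(f'{x:.3f} {y:.3f} 0 0 0 0.12 0' for x,y in d), 1.324/(np.pi/4)/14)
E
```

```text
-0.062 -0.096 0 0 0 0.12 0;-0.052 -0.102 0 0 0 0.12 0;-0.042 -0.107 0 0 0 0.12 0;-0.032 -0.109 0 0 0 0.12 0;-0.022 -0.113 0 0 0 0.12 0;-0.010 -0.114 0 0 0 0.12 0;0.000 -0.114 0 0 0 0.12 0;0.010 -0.114 0 0 0 0.12 0;0.022 -0.112 0 0 0 0.12 0;0.032 -0.110 0 0 0 0.12 0;0.042 -0.106 0 0 0 0.12 0;0.052 -0.102 0 0 0 0.12 0;0.062 -0.097 0 0 0 0.12 0;0.070 -0.090 0 0 0 0.12 0 0.12041208265923968
```

Call:
drive_tool(commands="-0.06 -0.10 0 0 0 0.12 0;-0.05 -0.10 0 0 0 0.12 0;-0.04 -0.11 0 0 0 0.12 0;-0.03 -0.11 0 0 0 0.12 0;-0.02 -0.11 0 0 0 0.12 0;-0.01 -0.11 0 0 0 0.12 0;0 -0.12 0 0 0 0.12 0;0.01 -0.11 0 0 0 0.12 0;0.02 -0.11 0 0 0 0.12 0;0.03 -0.11 0 0 0 0.12 0;0.04 -0.11 0 0 0 0.12 0;0.05 -0.10 0 0 0 0.12 0;0.06 -0.10 0 0 0 0.12 0;0.07 -0.09 0 0 0 0.12 0;0 0 0 0 0 0 0;0 0 0 0 0 0 0;0 0 0 0 0 0 0")

```text
time_s: 11.32
eef_pos: [514.2, 3.0, 57.2]
ee_rot: [0.001, 0.871, 0.491, 0.001]
force: [1.9, 2.2, 5.4]
grip_width: 0.264
grip_force: 49.6
```

Call:
drive_tool(commands="0 0 0 0 0 0 60;0 0 0 0 0 0 60;0 0 0 0 0 0 60;0 0 0.2 0 0 0 60;0 0 0.35 0 0 0 60;0 0 0.4 0 0 0 60;0 0 0.4 0 0 0 60;0 0 0.25 0 0 0 60;0 0 0 0 0 0 60;0 0 0 0 0 0 60;0 0 0 0 0 0 60;0 0 0 0 0 0 60;0 0 0 0 0 0 60")

```text
time_s: 12.4
eef_pos: [512.8, 3.0, 215.0]
ee_rot: [-0.001, 0.871, 0.491, -0.001]
force: [-0.7, -0.7, 0.1]
grip_width: 0.599
grip_force: 0.0
```

```bash
python3 - <<'E'
from h import *
c=cam('wrist'); s=sense(); print(s['eef_pos'])
ims=[]
for z in (50,22):
    im=cv2.resize(polar(c,z,.5,.9,60,205,da=.0005),(800,290))
    for k in range(0,9): x=k*100; cv2.line(im,(x,0),(x,8),(0,0,255),1); cv2.putText(im,f'{.5+k*.05:.2f}',(x,20),0,.35,(0,0,255))
    ims.append(im)
cv2.imwrite('pics/p2.png',cv2.vconcat(ims))
E
```

```text
[512.88448147   2.93503018 215.21269366]
```

View pics/p2.png

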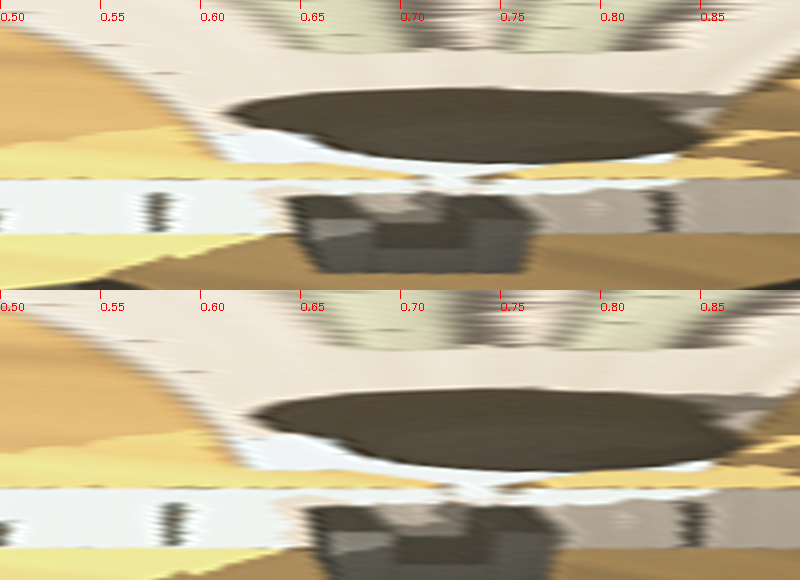

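The pointer reads about 0.735 and the notch about 0.709, so the arm appears slightly past. I'm moving the camera straight over the tip for a parallax-free reading.

Call:
drive_tool(commands="-0.18 -0.22 -0.16 0 0 0 60;-0.18 -0.22 -0.16 0 0 0 60;-0.18 -0.22 -0.16 0 0 0 60;-0.18 -0.22 -0.16 0 0 0 60;0 0 0 0 0 0 60;0 0 0 0 0 0 60;0 0 0 0 0 0 60;0 0 0 0 0 0 60;0 0 0 0 0 0 60")

```text
time_s: 13.2
eef_pos: [441.9, -84.6, 152.7]
ee_rot: [0.0, 0.871, 0.491, 0.0]
force: [1.3, -0.3, 0.1]
grip_width: 0.602
grip_force: 0.0
```

```bash
python3 - <<'E'
from h import *
c=cam('wrist'); s=sense(); print(s['eef_pos'],c['pw'])
np.save('pics/c3.npy',c,allow_pickle=True)
ims=[]
for z in (50,22):
    im=cv2.resize(polar(c,z,.6,.82,138,200,da=.0005),(800,290),interpolation=cv2.INTER_CUBIC)
    for k in range(0,12): x=int(k*.02/.22*800); cv2.line(im,(x,0),(x,8),(0,0,255),1); cv2.putText(im,f'{.6+k*.02:.2f}',(x,20),0,.35,(0,0,255))
    ims.append(im)
cv2.imwrite('pics/p3.png',cv2.vconcat(ims))
E
```

```text
[441.75381586 -84.57910752 152.6074606 ] [481.91793601 -21.3905178  278.44156577]
```

View pics/p3.png

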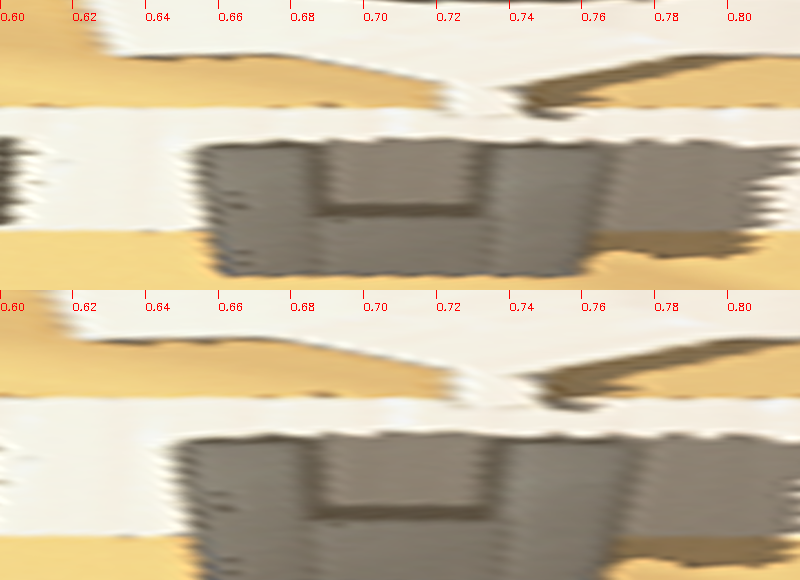

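Tip middle reads 0.737 rad (cols 450–543), notch middle 0.711 (cols 318–487), so the arm is 0.026 rad past. I'll regrip and swing back by that.

Call:
drive_tool(commands="0.18 0.22 0 0 0 0 60;0.18 0.22 0 0 0 0 60;0.18 0.22 0 0 0 0 60;0.18 0.22 0 0 0 0 60;0 0 -0.2 0 0 0 60;0 0 -0.2 0 0 0 60;0 0 -0.2 0 0 0 60;0 0 -0.2 0 0 0 60;0 0 -0.16 0 0 0 60;0 0 0 0 0 0 60;0 0 0 0 0 0 60;0 0 0 0 0 0 60;0 0 0 0 0 0 0;0 0 0 0 0 0 0;0 0 0 0 0 0 0;0 0 0 0 0 0 0;0 0 0 0 0 0 0;0 0 0 0 0 0 0")

```text
time_s: 14.75
eef_pos: [513.8, 2.8, 57.3]
ee_rot: [0.001, 0.871, 0.491, 0.001]
force: [-0.8, -0.1, 5.3]
grip_width: 0.267
grip_force: 48.9
```

Call:
drive_tool(commands="-0.01 0.012 0 0 0 -0.016 0;-0.011 0.012 0 0 0 -0.017 0;0 0 0 0 0 0 0;0 0 0 0 0 0 0;0 0 0 0 0 0 0;0 0 0 0 0 0 0")

```text
time_s: 15.25
eef_pos: [511.7, 5.2, 57.3]
ee_rot: [0.001, 0.878, 0.479, 0.001]
force: [-0.8, 0.2, 6.4]
grip_width: 0.27
grip_force: 48.9
```

Call:
drive_tool(commands="0 0 0 0 0 0 60;0 0 0 0 0 0 60;0 0 0 0 0 0 60;0 0 0.24 0 0 0 60;0 0 0.24 0 0 0 60;0 0 0.24 0 0 0 60;0.187 0.155 0 0 0 0.062 60;0.187 0.155 0 0 0 0.062 60;0.187 0.155 0 0 0 0.062 60;0.187 0.155 0 0 0 0.062 60;0.187 0.155 0 0 0 0.062 60;0 0 0 0 0 0 60;0 0 0 0 0 0 60;0 0 0 0 0 0 60")

```text
time_s: 16.42
eef_pos: [604.1, 82.5, 128.0]
ee_rot: [-0.0, 0.813, 0.582, -0.0]
force: [-0.0, -0.6, 0.3]
grip_width: 0.599
grip_force: 0.0
```

Call:
drive_tool(commands="0 0 -0.15 0 0 0 60;0 0 -0.15 0 0 0 60;0 0 -0.15 0 0 0 60;0 0 -0.15 0 0 0 60;0 0 -0.13 0 0 0 60;0 0 0 0 0 0 60;0 0 0 0 0 0 60;0 0 0 0 0 0 0;0 0 0 0 0 0 0;0 0 0 0 0 0 0;0 0 0 0 0 0 0;0 0 0 0 0 0 0;0 0 0 0 0 0 0;0 0 0 0 0 0 0", force=100)

```text
time_s: 17.58
eef_pos: [604.4, 82.9, 56.5]
ee_rot: [-0.0, 0.813, 0.582, -0.0]
force: [-4.9, -0.6, 7.6]
grip_width: 0.146
grip_force: 97.9
```

Call:
drive_tool(commands="0 0 0 0 0 -0.12 0;0 0 0 0 0 -0.12 0;0 0 0 0 0 -0.12 0;0 0 0 0 0 -0.12 0;0 0 0 0 0 -0.12 0;0 0 0 0 0 -0.12 0;0 0 0 0 0 -0.12 0;0 0 0 0 0 -0.12 0;0 0 0 0 0 -0.12 0;0 0 0 0 0 -0.12 0;0 0 0 0 0 -0.12 0;0 0 0 0 0 0 0;0 0 0 0 0 0 0")

```text
time_s: 18.67
eef_pos: [604.7, 82.4, 56.5]
ee_rot: [0.0, 0.995, 0.103, 0.0]
force: [-3.5, -2.0, 5.2]
grip_width: 0.147
grip_force: 97.9
```

```bash
python3 -c "
from h import *
s=sense();q=s['ee_rot'];print(2*np.arctan2(q[2],q[1]),s['wrist_torque'],s['force'])"
```

```text
0.20630452992127837 [-0.44124026  0.54670187 -0.10237648] [-3.49607974 -2.04537164  5.2277935 ]
```

Call:
drive_tool(commands="0 0 0 0 0 -0.06 0;0 0 0 0 0 -0.06 0;0 0 0 0 0 -0.03 0;0 0 0 0 0 -0.03 0;0 0 0 0 0 0 0;0 0 0 0 0 0 0")

```text
time_s: 19.17
eef_pos: [604.7, 82.4, 56.5]
ee_rot: [0.001, 0.999, 0.033, 0.0]
force: [-3.1, -1.7, 5.3]
grip_width: 0.146
grip_force: 97.9
```

```bash
python3 -c "
from h import *
s=sense();q=s['ee_rot'];print(2*np.arctan2(q[2],q[1]),s['wrist_torque'],s['force'],s['tau'][5])"
```

```text
0.06592389294662475 [-0.49255567  0.59414705  0.19691944] [-3.07672861 -1.65538292  5.26679986] 0.22147759795188904
```

Call:
drive_tool(commands="0 0 0 0 0 -0.04 0;0 0 0 0 0 -0.04 0;0 0 0 0 0 -0.04 0;0 0 0 0 0 0 0;0 0 0 0 0 0 0")

```text
time_s: 19.58
eef_pos: [604.7, 82.4, 56.6]
ee_rot: [0.002, 1.0, -0.011, 0.0]
force: [-3.1, -3.2, 7.5]
grip_width: 0.147
grip_force: 126.7
```

```bash
python3 -c "
from h import *
s=sense();q=s['ee_rot'];print(2*np.arctan2(q[2],q[1]),s['wrist_torque'],s['force'],s['tau'][5])"
```

```text
-0.021545974862873192 [-0.40770368  0.53288595  3.02954343] [-3.14073932 -3.20300244  7.48670001] 3.1083127856254578
```

The wrist torque jumped to 3 Nm, so the knob is at its stop. Now I release and check the pointer.

Call:
drive_tool(commands="0 0 0 0 0 0 60;0 0 0 0 0 0 60;0 0 0 0 0 0 60;0 0 0.32 0 0 0 60;0 0 0.32 0 0 0 60;0 0 0.32 0 0 0 60;-0.18 -0.186 0 0 0 0.149 60;-0.18 -0.186 0 0 0 0.149 60;-0.18 -0.186 0 0 0 0.149 60;-0.18 -0.186 0 0 0 0.149 60;-0.18 -0.186 0 0 0 0.149 60;-0.18 -0.186 0 0 0 0.149 60;-0.18 -0.186 0 0 0 0.149 60;-0.18 -0.186 0 0 0 0.149 60;-0.18 -0.186 0 0 0 0.149 60;0 0 0 0 0 0 60;0 0 0 0 0 0 60;0 0 0 0 0 0 60;0 0 0 0 0 0 60")

```text
time_s: 21.17
eef_pos: [443.1, -84.1, 151.3]
ee_rot: [0.0, 0.872, 0.49, 0.0]
force: [-0.5, -0.9, 0.7]
grip_width: 0.601
grip_force: 0.0
```

```bash
python3 - <<'E'
from h import *
c=cam('wrist'); s=sense(); print(s['eef_pos'],c['pw'])
ims=[]
for z in (50,22):
    im=cv2.resize(polar(c,z,.6,.82,138,200,da=.0005),(800,190),interpolation=cv2.INTER_CUBIC)
    for k in range(0,12): x=int(k*.02/.22*800); cv2.line(im,(x,0),(x,8),(0,0,255),1); cv2.putText(im,f'{.6+k*.02:.2f}',(x,20),0,.35,(0,0,255))
    ims.append(im)
r=cv2.resize(c['pixels'],(352,220)); ims.append(cv2.copyMakeBorder(r,0,0,0,448,0))
cv2.imwrite('pics/p4.png',cv2.vconcat(ims))
E
```

```text
[443.05526247 -84.06407714 151.24925089] [483.47747366 -21.13820112 277.08975738]
```

View pics/p4.png

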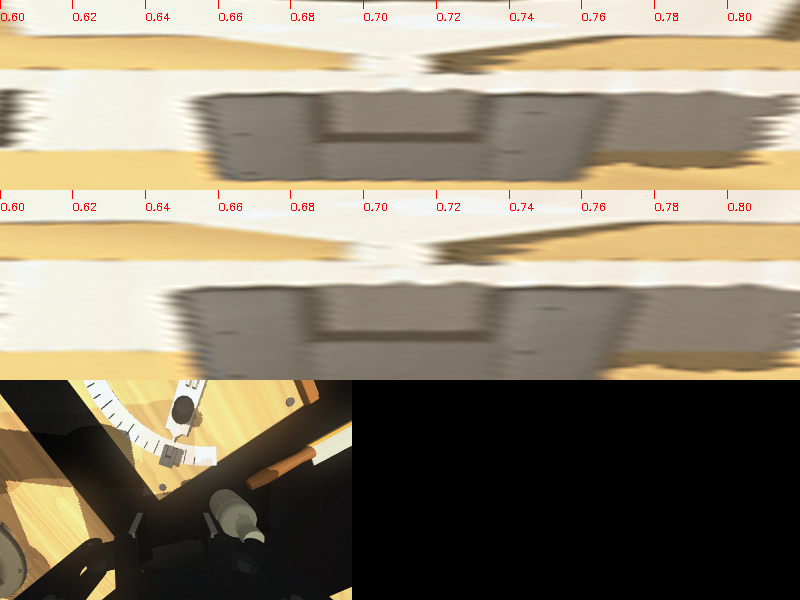

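Tip middle reads about 0.708 (cols 347–435) and notch middle about 0.711, which agrees to about half a millimetre. The knob is tight, so I'm handing in.

```bash
python3 -c "
from rig import finish_job; print(finish_job())"
```

```text
the job is handed in; nothing more can be done
None
```

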